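Open a sample case that may be caught, and hold its cover

TASK

Take the tab of the sample case's cover and tug it up to learn whether the hidden catch holds it; only if it is caught, let it down and push the release slide on the case's front ledge fully home to the case's right. Then raise the cover by its tab to about 45 degrees and finish there, with the gripper still holding the cover up and still (it falls shut by itself). Leave the things standing round the case where they are.

Things in the scene. Friction and masses are not known exactly. Their poses are not given: they have to be found in the camera images.
- case: Grey metal sample case screwed to the bench, 144 (x) x 220 (y) x 80 mm high. Origin: middle of its underside; x from its front to its back (away from the robot), y to its left, z up. In front of the right half of its front wall a ledge (x -117 to -71, y -101 to -9, top at z 56 mm) carries the release slide.
- cover (a joint): Cover angle, rad: 0 shut, grows as the front edge rises, stop at 1.3. Aluminium, 150 x 224 x 8 mm, 0.3 to 0.5 kg, hinged along the case's back top edge. Let go, it falls shut. A hidden catch may hold it; this cannot be seen. If caught it has a little play and stops firmly at about 0.04 rad (tab 7 mm up); if free it just lifts (about 2 N at the tab).
- hinge (a point): Middle of the cover's hinge line, fixed to the case at x +76, y 0, z 80 mm; the hinge runs along the case's y.
- tab (a point): Grip point of the cover's tab (moves with it): a dark tongue 24 mm wide (case y), 12 mm thick, sticking out 49 mm in front of the cover's edge, left of the middle. In the middle of width and thickness, 29 mm in front of the edge; shut: case x -102, y +60, z 84 mm. Pinch its +-y sides from above; it may turn between the fingers as the cover rises.
- release (a joint): Release slide on the ledge, m: 0 as found, grows as it is pushed to the case's right (-y), 0.020 fully home (stop). It stays where it is left; 2 to 5 N move it. Fully home it frees a caught cover, for good. Like any unmarked sliding catch it works both ways: pushed while the cover is free it would catch it (slide back to free).
- thumb (a point): Point on the slide's thumb piece, an upright dark block 20 (case x) x 16 mm (case y) from the ledge (z 56 mm) to z 82 mm, on a foot 26 x 26 mm, 4 mm high. On its middle axis, 8 mm below its top: case x -96, y -44, z 74 mm as found. Pinch it across y from above or push its left side.
- beaker: Bystander: loose glass beaker, 54 mm across, 70 mm high. Origin: middle of its underside, z up.
- white_bottle: Bystander: loose small white capped bottle, 48 mm across, 87 mm high. Origin: middle of its underside, z up.
- petri: Bystander: loose petri dish, 68 mm across, 15 mm high. Origin: middle of its underside.
- petri_low: Bystander: a second loose petri dish of the same size. Origin: middle of its underside.
- forceps_1: Bystander: loose forceps lying flat, 133 mm long, 9 mm high. Origin: middle of its underside.

How it is judged:
By the outcome, as a careful person would: the job done as asked, in the order asked, and still so for the second after the job is handed in, while the arm keeps its last pose, push and grip.
It also fails if it takes over 50 s, if anything falls off the work surface, if the arm or the gripper's body presses on something with over 40 N, if the wrist force passes 120 N, or if a joint passes its speed limit or range.

ROBOT

A 7-joint arm with a two-finger parallel gripper is mounted at the origin on a cart in front of the work surface, level with it; the furniture and walls round the work are solid. World frame = base frame: x ahead of the robot, y to its left, z up, the work surface at z = 0. Lengths are in m, angles in rad, forces in N, time in s.
With the tool pointing down it reaches from about 0.425 to 1.025 m from the base axis. Payload 9.4 kg.
Tool frame: the origin (TCP) lies at the very end of the fingers, on their centre line; the grasp point (between the pads) lies 19 mm behind it; y points along the fingers, x is the direction in which the jaws open and shut, and the axes are right-handed (so a half turn about y gives the same grasp; the last joint's range is limited). The gripper opens to 93 mm and grips with 3 to 60 N. Pads are 15 mm wide; open, the fingers measure 128 mm over their backs; the gripper's body (75 mm by 188 mm) begins 65 mm behind the grasp point.
Start: joints at [-1.385, 0.599, -0.003, 1.599, 0.002, 0.943, -0.08], TCP at [0.188, 0.7, 0.219] pointing down, gripper open.
Joint ranges: [-2.57, 2.57], [-0.35, 1.97], [-1.29, 1.29], [0.11, 2.56], [-1.05, 4.19], [0.11, 1.86], [-2.63, 2.63]. Speed limits (rad/s): [2.22, 2.22, 3.01, 3.01, 3.14, 3.14, 3.14].

INTERFACE

Orientations are given as a rotation vector (axis times angle).
In Python, from plant import r gives the robot as it stands.
- The arm moves only by the tool step_arm, never from a script. Its argument "deltas" is one flat list of numbers, 7 for each row, row after row: the shift along the tool's x, y, z scaled (see below), then the turn, a rotation vector about the tool's x, y, z scaled (see below), then the opening, from -1 (shut) to 1 (fully open). A call has 1 to 5 rows; each row is the pose to reach, as a shift and turn from the pose commanded when the call began, along the tool's axes at that moment; what a row does not reach only later rows make up. The controller multiplies each number of a shift by 300 mm and each number of a turn by pi/2 rad. A row lasts 1/8 s, in which the tool goes at most 62.5 mm and 10.7 degrees, less where a joint would pass 70% of its speed; a pose out of reach is approached as far as the arm can. A call with a number of a shift or a turn outside -1 to 1 is refused whole. A call with a gripper value outside its range is refused whole. The fingers move at their own pace and stop on an object; "grip_force" is the grip in N (left out, the last holds). Time passes only in rows, so rows that repeat a pose let the fingers close. It gives the time, the measured TCP pose, the force and the opening at its end, in the units of the state.
- r.observe(): the state, without advancing time (a new reading comes with each control period).
- r.capture(name): name is "side" or "top"; returns a dict with "img" (384x512x3 uint8, red, green, blue), "intrinsics" (3x3 intrinsics, pixels), "origin" and "rotation" of the camera in the world. Camera axes: x right, y down, z forward; pixel columns grow to the right and rows downward; lengths in m; the calibration is good to about 2 mm. A picture is of the moment at which its call begins. There is no depth.
- r.finish_job(): hands the job in, once; it reports no verdict.
Trained networks look in the newest picture that a camera, given by its name, has taken for a name from the list of things; names that differ only in an ending like _2 or _b are one class to them, and where a whole thing is asked for, a point or a joint stands for the part that bears it (a point fixed in the world has none). Each returns a list of dicts, best first, with "p" (0 to 1); they miss things now and then, are a little off and sometimes report something else, mostly with a low value. They report only what shows in the picture. A call takes as long as a camera call.
- r.cut_out(camera, query): "pixels" (384x512 bool, what is visible of it).
- r.tip_of(camera, query): "at" ([x, y, z] in m, in world coordinates, good to about 4 mm: a listed point, or the origin of a listed thing).
The state is a dict: "time_s": time; "joint_pos": joint angles; "joint_vel": joint speeds; "tau": joint torques, N m; "position": TCP position; "tcp_rot": TCP orientation; "force": force on the tool from outside, world axes, zero at the start; "wrist_torque": the same for the moment, N m; "finger_gap": finger opening in m.
Only numpy, scipy, OpenCV 4.12 (cv2) and the standard library are available. Lean on these libraries where they do the work, as an engineer would, in place of code of your own. Each camera call takes 0.05 s, during which the arm holds its last target.

## Working session

There is one attempt and no reset: what is moved stays moved. The work goes in short steps, Python scripts to look and compute and a tool call to move; the robot and the scene stay as the last step left them, time stands still between calls to the robot, and variables do not carry over. Pictures are saved under pics/ and viewed, and the job is handed in when it is done.

Besides the shell and the picture viewer there is one more tool, called after "Call:" as name(argument=value, ...) on one line, values as JSON. step_arm: Moves the arm, as the interface text tells. Shifts and turns lie within -1 to 1; 1 stands for 300 mm of shift or pi/2 rad of turn. Its arguments: {"type":"object","properties":{"deltas":{"type":"array","items":{"type":"number","minimum":-1,"maximum":1}},"grip_force":{"type":"number"}},"required":["deltas"]}

```bash
mkdir -p pics; ls
cat > h.py <<'E'
import numpy as np,cv2
from plant import r
from scipy.spatial.transform import Rotation as R
np.set_printoptions(precision=4,suppress=True)
E
python3 - <<'E'
from h import *
s=r.observe()
for k,v in s.items(): print(k,np.round(v,4))
print(R.from_rotvec(s['tcp_rot']).as_matrix())
for c in ['side','top']:
    d=r.capture(c); cv2.imwrite(f'pics/{c}0.png',d['img'][:,:,::-1]); print(c,d['intrinsics'],d['origin'],d['rotation'])
    for q in ['case','hinge','tab','thumb','beaker','white_bottle','petri','forceps_1']:
        print(q,[(np.round(x['at'],4),round(x['p'],2)) for x in r.tip_of(c,q)[:3]])
E
```

```text
pics
time_s 0.0
joint_pos [-1.3847  0.6001 -0.0025  1.6001  0.0018  0.9429 -0.0798]
joint_vel [-0.0002 -0.0001 -0.0011  0.0004  0.0005 -0.0014  0.0002]
tau [  0.     -76.5065   1.4975 -25.233   -0.0524   0.0173   0.0002]
position [0.1882 0.6996 0.2178]
tcp_rot [-1.3232 -1.0127  1.0146]
force [0.5583 0.3976 0.4364]
wrist_torque [-0.0178  0.0252 -0.0277]
finger_gap 0.0928
[[ 0.2597 -0.0002 -0.9657]
 [ 0.9657 -0.0015  0.2597]
 [-0.0015 -1.     -0.0002]]
side [[407.4277   0.     252.8903]
 [  0.     407.4277 190.1404]
 [  0.       0.       1.    ]] [ 0.1932 -0.9244  0.4453] [-1.9565  0.4774 -0.3029]
case [(array([ 0.6735, -0.1153,  0.0044]), 0.86)]
hinge [(array([ 0.7525, -0.131 ,  0.0797]), 0.95)]
tab [(array([ 0.5848, -0.0399,  0.0855]), 0.89)]
thumb [(array([ 0.5743, -0.1446,  0.0754]), 0.47)]
beaker [(array([ 0.4386, -0.3859, -0.0004]), 0.75)]
white_bottle [(array([ 0.4155, -0.4686,  0.0032]), 0.65), (array([ 0.3978, -0.2849, -0.0014]), 0.43)]
petri [(array([ 0.3728, -0.0375,  0.0072]), 0.73)]
forceps_1 [(array([ 0.3953, -0.2856, -0.002 ]), 0.72)]
top [[388.8282   0.     253.9416]
 [  0.     388.8282 192.1264]
 [  0.       0.       1.    ]] [ 0.4907 -0.2593  1.0382] [-2.2022  2.1667 -0.0634]
case [(array([ 0.677 , -0.1148, -0.0011]), 0.73)]
hinge [(array([ 0.7484, -0.1332,  0.0777]), 0.75)]
tab [(array([ 0.589 , -0.038 ,  0.0846]), 0.73)]
thumb [(array([ 0.568 , -0.1384,  0.0727]), 0.41)]
beaker [(array([ 0.4392, -0.3849, -0.    ]), 0.95)]
white_bottle [(array([ 0.4112, -0.4721,  0.0019]), 0.78)]
petri []
forceps_1 [(array([ 0.399 , -0.2862,  0.0015]), 0.61)]
```

View pics/side0.png

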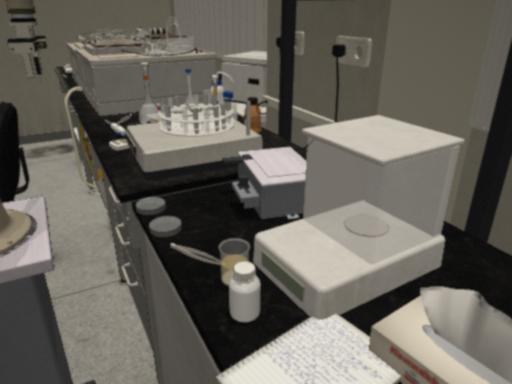

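View pics/top0.png

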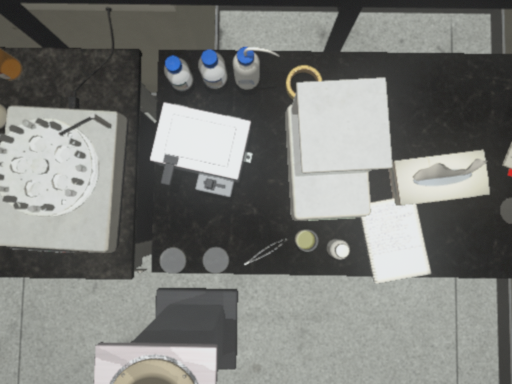

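The side view shows the case at about (270,185), with petri dishes at (150,205) and (165,227). The forceps, beaker and bottle are to the right of it. In the top view the cover spans (150–250, 104–178), the tab is at (170,170) and the ledge with the slide at (213,185). Next I'll fit the case pose.

```bash
cat >> h.py <<'E'
def proj(d,P):
    Rm=np.array(d['rotation']); Rm=R.from_rotvec(Rm).as_matrix() if Rm.shape==(3,) else Rm
    p=(np.atleast_2d(P)-d['origin'])@Rm
    q=p@np.array(d['intrinsics']).T
    return q[:,:2]/q[:,2:]
def W(pose,P):
    x,y,a=pose; c,s=np.cos(a),np.sin(a); P=np.atleast_2d(P)
    return np.c_[x+c*P[:,0]-s*P[:,1], y+s*P[:,0]+c*P[:,1], P[:,2]]
E
python3 - <<'E'
from h import *
from scipy.optimize import least_squares
loc={'case':(0,0,0),'hinge':(.076,0,.08),'tab':(-.102,.06,.084),'thumb':(-.096,-.044,.074)}
A=[];B=[]
D={}
for c in ['side','top']:
    D[c]=r.capture(c)
    for q in loc:
        o=r.tip_of(c,q)
        if o: A.append(loc[q]);B.append(o[0]['at'])
    for q in ['cover','release','petri','case']:
        o=r.cut_out(c,q)
        for k,x in enumerate(o[:2]):
            ys,xs=np.nonzero(x['pixels']); print(c,q,x['p'],len(xs),cv2.minAreaRect(np.c_[xs,ys].astype(np.float32)))
            np.save(f'm_{c}_{q}_{k}.npy',x['pixels'])
A=np.array(A);B=np.array(B)
f=least_squares(lambda p:((W(p,A)-B)[:,:2]).ravel(),[.675,-.115,-.2],loss='soft_l1',f_scale=.004)
print(f.x,(W(f.x,A)-B)*1e3)
cov=np.array([[x,y,.088] for x,y in [(-.074,-.112),(.076,-.112),(.076,.112),(-.074,.112)]])
led=np.array([[x,y,.056] for x,y in [(-.117,-.101),(-.071,-.101),(-.071,-.009),(-.117,-.009)]])
tab=np.array([[x,y,.09] for x,y in [(-.122,.048),(-.074,.048),(-.074,.072),(-.122,.072)]])
th=np.array([[x,y,.082] for x,y in [(-.106,-.052),(-.086,-.052),(-.086,-.036),(-.106,-.036)]])
ims=[]
for c,(u0,v0,u1,v1) in {'side':(215,130,330,230),'top':(140,80,270,210)}.items():
    d=D[c]; k=5
    im=cv2.resize(np.ascontiguousarray(d['img'][v0:v1,u0:u1,::-1]),None,fx=k,fy=k,interpolation=cv2.INTER_CUBIC)
    for g,col in ((cov,(0,0,255)),(led,(0,255,0)),(tab,(255,0,0)),(th,(0,255,255))):
        pts=((proj(d,W(f.x,g))-[u0,v0]+.5)*k).astype(np.int32); cv2.polylines(im,[pts],True,col,1)
    cv2.imwrite(f'pics/{c}_fit.png',im[:600,:800])
E
```

```text
side cover 0.86 2034 ((264.1105041503906, 167.75750732421875), (36.67951202392578, 82.51069641113281), 84.42780303955078)
side cover 0.15 321 ((193.75, 253.25003051757812), (50.28021240234375, 8.221921920776367), 18.434947967529297)
side release 0.45 118 ((242.5, 181.0), (12.0, 9.0), 90.0)
side petri 0.72 387 ((150.5, 206.0), (16.0, 27.0), 90.0)
side case 0.56 4430 ((263.0, 183.0), (70.0, 84.0), 90.0)
top cover 0.8 5675 ((197.53244018554688, 150.44424438476562), (90.80043029785156, 80.52113342285156), 11.768288612365723)
top release 0.61 100 ((209.50003051757812, 184.0), (10.186494827270508, 9.943960189819336), 14.03624439239502)
top release 0.28 6388 ((201.22683715820312, 150.94146728515625), (97.91992950439453, 79.83059692382812), 12.094757080078125)
top petri 0.82 506 ((172.0, 260.0), (24.0, 24.0), 90.0)
top case 0.91 6554 ((201.70266723632812, 150.55055236816406), (98.78606414794922, 80.2047119140625), 11.51383113861084)
[ 0.6757 -0.1164 -0.1852] [[ 1.2254 -0.4659 -1.5   ]
 [-1.9742  0.3394  4.    ]
 [-2.082   1.2903  0.    ]
 [ 0.5649  0.2639  1.4   ]
 [-0.9746  0.4341  0.4   ]
 [ 1.7258 -2.6606  1.4   ]
 [-1.182   1.1903  0.8   ]
 [ 2.9649 -0.7361  1.8   ]]
```

View pics/top_fit.png

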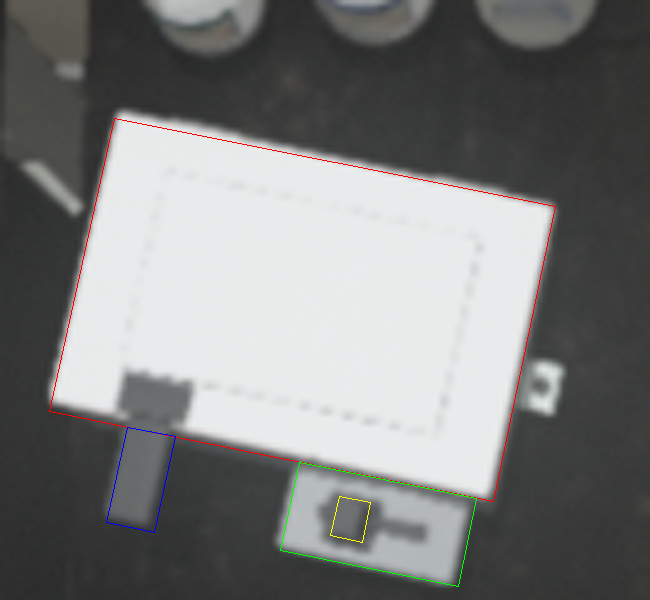

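View pics/side_fit.png

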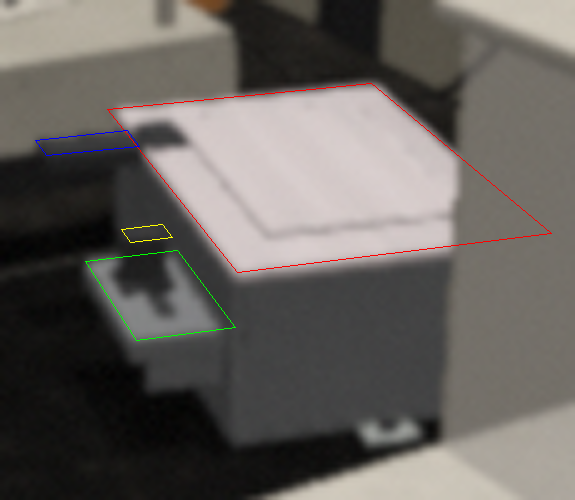

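Run:
```python
from h import *
a=cv2.imread('pics/side0.png')[50:190,60:280]; b=cv2.imread('pics/top0.png')[90:270,0:180]
cv2.imwrite('pics/a.png',cv2.resize(a,None,fx=3.5,fy=3.5,interpolation=cv2.INTER_CUBIC))
cv2.imwrite('pics/b.png',cv2.resize(b,None,fx=3.3,fy=3.3,interpolation=cv2.INTER_CUBIC))
```

```text
(no output)
```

View pics/a.png

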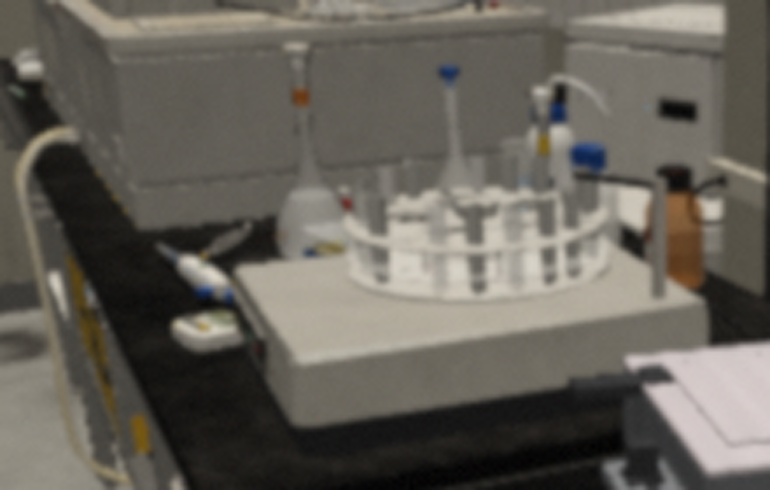

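View pics/b.png

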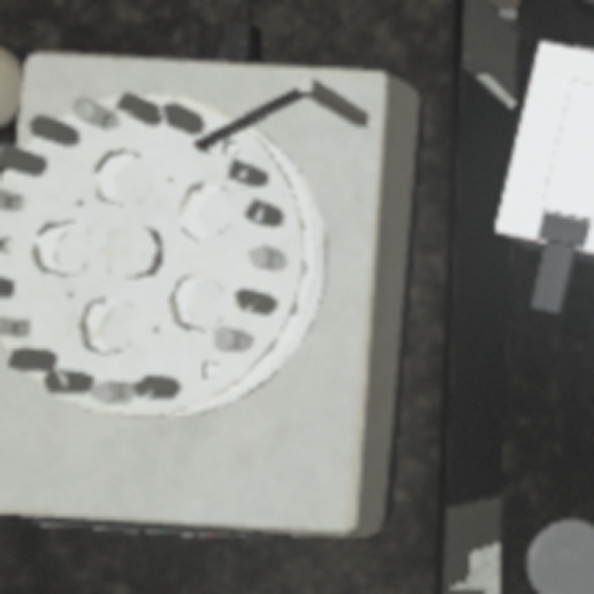

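```bash
cat >> h.py <<'E'
POSE=[0.6757,-0.1164,-0.188]
def Rt(yaw=POSE[2],pitch=0):
    # tool x=case y, y=down, z=-case x ; pitch>0 tilts
    c,s=np.cos(yaw),np.sin(yaw)
    X=np.array([-s,c,0]);Y=np.array([0,0,-1.]);Z=np.cross(X,Y)
    return R.from_rotvec(X*pitch)*R.from_matrix(np.c_[X,Y,Z])
def rows(P,Rg=None):
    s=r.observe(); R0=R.from_rotvec(s['tcp_rot'])
    d=R0.inv().apply(np.array(P)-s['position'])/.3
    t=(R0.inv()*Rg).as_rotvec()/(np.pi/2) if Rg is not None else np.zeros(3)
    print('at',s['position'],'F',s['force'],'gap',round(s['finger_gap'],4),'t',round(s['time_s'],2)); print('delta',d.round(4),t.round(4))
E
python3 - <<'E'
from h import *
rows([.188,.70,.42],Rt())
print(W(POSE,[[-.102,.06,.084],[-.096,-.044,.074]]), Rt().as_matrix())
E
```

```text
at [0.1884 0.7001 0.2186] F [ 0.2765 -0.6877 -0.4911] gap 0.0934 t 1.8
delta [-0.0007 -0.6713  0.001 ] [ 0.     -0.0476 -0.    ]
[[ 0.5867 -0.0384  0.084 ]
 [ 0.5732 -0.1417  0.074 ]] [[ 0.1869  0.     -0.9824]
 [ 0.9824  0.      0.1869]
 [ 0.     -1.      0.    ]]
```

Call:
step_arm(deltas=[0,-0.67,0,0,-0.05,0,0.2,0,-0.67,0,0,-0.05,0,0.2,0,-0.67,0,0,-0.05,0,0.2,0,-0.67,0,0,-0.05,0,0.2], grip_force=15)

```text
time_s: 2.3
position: [0.1888, 0.7013, 0.4251]
tcp_rot: [-1.286, -1.077, 1.066]
force: [0.3, -0.2, -0.7]
finger_gap: 0.0584
```

Run:
```python
from h import *
print(r.observe()['joint_pos'])
rows([.587,-.038,.42],Rt())
```

```text
[-1.3788  0.465  -0.0121  1.3276  0.0058  1.3412 -0.0047]
at [0.1888 0.7013 0.4251] F [ 0.3126 -0.1933 -0.7199] gap 0.0584 t 2.3
delta [-2.1789  0.0004 -1.7571] [0.0001 0.0022 0.005 ]
```

Call:
step_arm(deltas=[-1,0,-0.8,0,0,0,0.2,-1,0,-0.8,0,0,0,0.2,-1,0,-0.8,0,0,0,0.2,-1,0,-0.8,0,0,0,0.2,-1,0,-0.8,0,0,0,0.2])

```text
time_s: 2.92
position: [0.3362, 0.4222, 0.4188]
tcp_rot: [-1.291, -1.072, 1.073]
force: [0.6, -0.2, 0.6]
finger_gap: 0.0558
```

Run:
```python
from h import *
print(r.observe()['joint_pos'])
rows([.587,-.038,.42],Rt())
```

```text
[-1.0454  0.193   0.0515  1.7498 -0.0104  1.2001  0.3954]
at [0.3362 0.4222 0.4188] F [ 0.5692 -0.2333  0.5882] gap 0.0558 t 2.92
delta [-1.3547 -0.0028 -1.1032] [-0.0001  0.0023 -0.0006]
```

Call:
step_arm(deltas=[-1,0,-0.81,0,0,0,0.2,-1,0,-0.81,0,0,0,0.2,-1,0,-0.81,0,0,0,0.2,-1,0,-0.81,0,0,0,0.2,-1,0,-0.81,0,0,0,0.2])

```text
time_s: 3.55
position: [0.4847, 0.1477, 0.4191]
tcp_rot: [-1.29, -1.072, 1.073]
force: [1.2, 0.2, 0.7]
finger_gap: 0.0556
```

Run:
```python
from h import *
print(r.observe()['joint_pos'])
rows([.587,-.038,.42],Rt())
```

```text
[-0.6333  0.1415  0.2647  1.8207 -0.0399  1.1851  1.0307]
at [0.4847 0.1477 0.4191] F [1.2138 0.2492 0.7421] gap 0.0556 t 3.55
delta [-0.5462 -0.0031 -0.4485] [-0.0003  0.0025 -0.0002]
```

Call:
step_arm(deltas=[-0.545,0,-0.45,0,0,0,0.2,-0.545,0,-0.45,0,0,0,0.2,-0.545,0,-0.45,0,0,0,0.2,-0.545,0,-0.45,0,0,0,0.2,-0.545,0.3,-0.45,0,0,0,0.2])

```text
time_s: 4.18
position: [0.5899, -0.0389, 0.3589]
tcp_rot: [-1.298, -1.075, 1.066]
force: [0.2, 0.7, -2.0]
finger_gap: 0.0558
```

Run:
```python
from h import *
print(r.observe()['joint_pos'])
rows([.587,-.038,.13],Rt())
for c in ['side','top']:
    d=r.capture(c); cv2.imwrite(f'pics/{c}1.png',d['img'][:,:,::-1])
    for q in ['tab','thumb']: print(c,q,[(np.round(x['at'],4),round(x['p'],2)) for x in r.tip_of(c,q)[:2]])
```

```text
[-0.3127  0.3134  0.384   1.7614 -0.1305  1.0843  1.4973]
at [ 0.5899 -0.0389  0.3589] F [ 0.2034  0.6565 -1.9622] gap 0.0558 t 4.17
delta [0.0006 0.7628 0.0157] [ 0.0047 -0.0001  0.0003]
side tab [(array([ 0.5869, -0.0425,  0.0847]), 0.96)]
side thumb [(array([ 0.5744, -0.145 ,  0.0745]), 0.7)]
top tab [(array([ 0.5904, -0.0378,  0.0859]), 0.6)]
top thumb [(array([ 0.5696, -0.1405,  0.0731]), 0.64)]
```

Call:
step_arm(deltas=[0,0.2,0.015,0,0,0,0.2,0,0.4,0.015,0,0,0,0.2,0,0.6,0.015,0,0,0,0.2,0,0.76,0.015,0,0,0,0.2,0,0.76,0.015,0,0,0,0.2])

```text
time_s: 5.1
position: [0.5823, -0.0344, 0.128]
tcp_rot: [-1.288, -1.071, 1.075]
force: [-0.1, -0.1, 1.2]
finger_gap: 0.0558
```

Run:
```python
from h import *
rows([.587,-.0385,.065],Rt())
ims=[]
for c,(u0,v0,u1,v1) in {'side':(190,100,330,230),'top':(120,80,260,210)}.items():
    d=r.capture(c); ims.append(cv2.resize(d['img'][v0:v1,u0:u1,::-1],None,fx=2.8,fy=2.8,interpolation=cv2.INTER_CUBIC))
    p=proj(d,W(POSE,[[-.102,.06,.084]])); q=proj(d,[r.observe()['position']]); print(c,p,q)
cv2.imwrite('pics/c1.png',np.hstack(ims))
```

```text
at [ 0.5823 -0.0344  0.128 ] F [-0.1224 -0.0536  1.169 ] gap 0.0558 t 5.1
delta [-0.0106  0.2101 -0.0184] [-0.002   0.0029 -0.0003]
side [[230.5699 160.46  ]] [[228.3388 142.8123]]
top [[167.785  177.1932]] [[161.688  176.0834]]
```

View pics/c1.png

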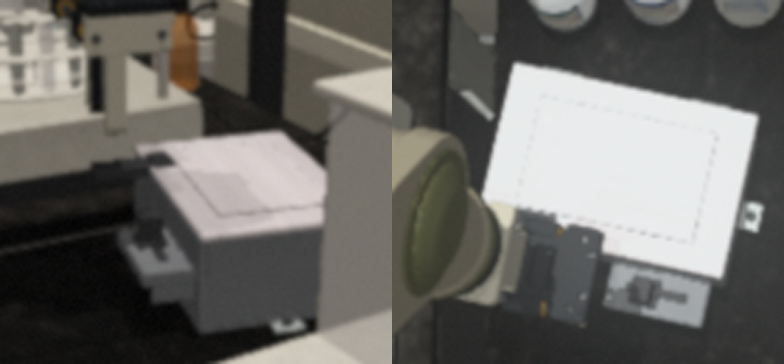

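The gripper is centred over the tab: in the side view the fingers are just above it at (125,150). I'll descend and grip.

Call:
step_arm(deltas=[-0.011,0.07,-0.018,0,0,0,0.2,-0.011,0.14,-0.018,0,0,0,0.2,-0.011,0.21,-0.018,0,0,0,0.2,-0.011,0.21,-0.018,0,0,0,0.2])

```text
time_s: 5.7
position: [0.5877, -0.0393, 0.0659]
tcp_rot: [-1.29, -1.072, 1.072]
force: [-0.1, 0.2, 0.3]
finger_gap: 0.0557
```

Run:
```python
from h import *
rows([.587,-.0385,.065],Rt())
print(r.observe()['wrist_torque'])
```

```text
at [ 0.5877 -0.0393  0.0659] F [-0.118   0.1573  0.3413] gap 0.0557 t 5.7
delta [0.0021 0.0031 0.0028] [-0.0002  0.0024  0.0001]
[-0.0384  0.0064  0.0086]
```

Call:
step_arm(deltas=[0,0,0,0,0,0,-0.2,0,0,0,0,0,0,-0.5,0,0,0,0,0,0,-0.8,0,0,0,0,0,0,-0.8], grip_force=12)

```text
time_s: 6.2
position: [0.5883, -0.0367, 0.0667]
tcp_rot: [-1.289, -1.076, 1.071]
force: [0.1, 6.6, 4.3]
finger_gap: 0.024
```

Run:
```python
from h import *
rows([.587,-.0385,.065],Rt())
print(r.observe()['wrist_torque'])
```

```text
at [ 0.5883 -0.0367  0.0667] F [0.0552 6.6405 4.29  ] gap 0.024 t 6.2
delta [-0.0066  0.0058  0.0032] [0.0005 0.0035 0.0017]
[ 1.5403 -0.075  -0.1544]
```

Call:
step_arm(deltas=[0.01,-0.01,0,0,0,0,-0.8,0.01,-0.02,0,0,0,0,-0.8,0.01,-0.03,0,0,0,0,-0.8,0.01,-0.04,0,0,0,0,-0.8,0.01,-0.04,0,0,0,0,-0.8], grip_force=25)

```text
time_s: 6.82
position: [0.5884, -0.0368, 0.0767]
tcp_rot: [-1.292, -1.072, 1.073]
force: [8.4, -3.4, -25.2]
finger_gap: 0.0237
```

Run:
```python
from h import *
rows([.587,-.0385,.065],Rt())
print(r.observe()['wrist_torque'])
d=r.capture('side'); cv2.imwrite('pics/s3.png',cv2.resize(d['img'][120:220,190:310,::-1],None,fx=5,fy=5))
```

```text
at [ 0.5884 -0.0368  0.0767] F [  8.3716  -3.3833 -25.2283] gap 0.0237 t 6.83
delta [-0.0065  0.0391  0.0035] [ 0.0003  0.0022 -0.0008]
[-0.5762 -1.7622 -0.1473]
```

The pull meets 25 N after about 10 mm, and a free cover would need about 2 N, so it is caught. I'll let it down.

Call:
step_arm(deltas=[0,0.015,0,0,0,0,-0.8,0,0.03,0,0,0,0,-0.8,0,0.04,0,0,0,0,-0.8,0,0.04,0,0,0,0,-0.8])

```text
time_s: 7.38
position: [0.588, -0.0366, 0.0671]
tcp_rot: [-1.291, -1.072, 1.072]
force: [-1.0, -2.8, 7.3]
finger_gap: 0.0237
```

Run:
```python
from h import *
rows([.587,-.0385,.065],Rt())
```

```text
at [ 0.588  -0.0366  0.0671] F [-1.0074 -2.7833  7.3074] gap 0.0237 t 7.38
delta [-0.0069  0.0069  0.0021] [0.0003 0.0021 0.0002]
```

Call:
step_arm(deltas=[0,0,0,0,0,0,0.2,0,0,0,0,0,0,0.2,0,-0.1,0,0,0,0,0.2,0,-0.2,0,0,0,0,0.2,0,-0.2,0,0,0,0,0.2])

```text
time_s: 8.0
position: [0.5889, -0.036, 0.1279]
tcp_rot: [-1.292, -1.075, 1.071]
force: [0.7, -0.5, -0.1]
finger_gap: 0.0556
```

Run:
```python
from h import *
rows([.573,-.1415,.127],Rt())
for c in ['side','top']:
    d=r.capture(c)
    for q in ['tab','thumb']: print(c,q,[(np.round(x['at'],4),round(x['p'],2)) for x in r.tip_of(c,q)[:2]])
```

```text
at [ 0.5889 -0.036   0.1279] F [ 0.6967 -0.4891 -0.0758] gap 0.0556 t 8.0
delta [-0.3555  0.0027 -0.0121] [0.0018 0.0027 0.0006]
side tab [(array([ 0.5875, -0.0408,  0.0838]), 0.82), (array([ 0.4152, -0.4679,  0.0039]), 0.5)]
side thumb [(array([ 0.5719, -0.1436,  0.0727]), 0.67)]
top tab []
top thumb [(array([ 0.5719, -0.1384,  0.0758]), 0.58)]
```

Call:
step_arm(deltas=[-0.18,0,-0.012,0,0,0,0.2,-0.355,0,-0.012,0,0,0,0.2,-0.355,0.1,-0.012,0,0,0,0.2,-0.355,0.1,-0.012,0,0,0,0.2])

```text
time_s: 8.8
position: [0.5705, -0.1417, 0.0942]
tcp_rot: [-1.288, -1.069, 1.073]
force: [-0.3, 0.9, -1.5]
finger_gap: 0.0557
```

Run:
```python
from h import *
rows([.573,-.1415,.066],Rt())
ims=[]
for c,(u0,v0,u1,v1) in {'side':(190,100,330,230),'top':(140,80,280,210)}.items():
    d=r.capture(c); ims.append(cv2.resize(d['img'][v0:v1,u0:u1,::-1],None,fx=2.8,fy=2.8,interpolation=cv2.INTER_CUBIC))
cv2.imwrite('pics/c2.png',np.hstack(ims))
```

```text
at [ 0.5705 -0.1417  0.0942] F [-0.3408  0.8655 -1.4658] gap 0.0557 t 8.8
delta [ 0.0023  0.0938 -0.0085] [-0.0027  0.0017  0.    ]
```

View pics/c2.png

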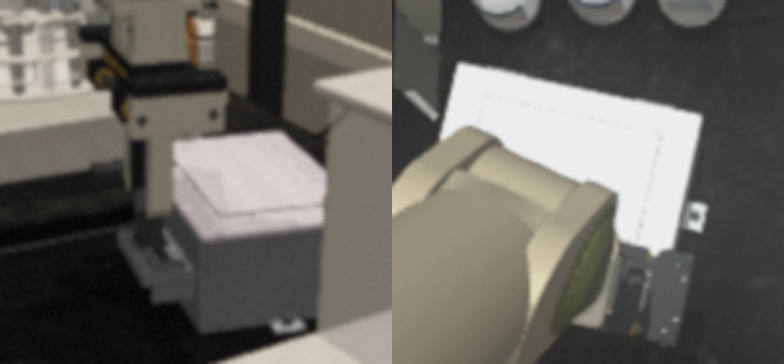

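The fingers straddle the thumb piece at (150,225) in the side view, and the gripper body is clear above the cover. I'll go down and grip.

Call:
step_arm(deltas=[0.002,0.05,-0.008,0,0,0,0.2,0.002,0.093,-0.008,0,0,0,0.2,0.002,0.093,-0.008,0,0,0,-0.3,0.002,0.093,-0.008,0,0,0,-0.8,0.002,0.093,-0.008,0,0,0,-1], grip_force=12)

```text
time_s: 9.52
position: [0.5747, -0.1415, 0.0686]
tcp_rot: [-1.291, -1.073, 1.072]
force: [0.0, 0.4, 0.1]
finger_gap: 0.0304
```

Run:
```python
from h import *
rows([.573,-.1415,.066],Rt())
```

```text
at [ 0.5747 -0.1415  0.0686] F [0.0355 0.3585 0.1037] gap 0.0304 t 9.53
delta [-0.0009  0.0086  0.0055] [ 0.0003  0.0023 -0.    ]
```

Call:
step_arm(deltas=[0,0.005,0.005,0,0,0,-1,0,0.005,0.005,0,0,0,-1,0,0.005,0.005,0,0,0,-1])

```text
time_s: 9.9
position: [0.573, -0.141, 0.0668]
tcp_rot: [-1.291, -1.072, 1.072]
force: [-1.2, 0.4, 1.1]
finger_gap: 0.0157
```

Run:
```python
from h import *
rows([.573,-.1415,.066],Rt())
```

```text
at [ 0.573  -0.141   0.0668] F [-1.2013  0.3733  1.1294] gap 0.0157 t 9.9
delta [-0.0016  0.0028 -0.0003] [-0.0001  0.0023  0.0001]
```

Pinched with a 15.7 mm gap. Next I'll slide toward −y by 26 mm commanded, which is past the stop.

Call:
step_arm(deltas=[-0.02,0,0,0,0,0,-1,-0.04,0,0,0,0,0,-1,-0.06,0,0,0,0,0,-1,-0.085,0,0,0,0,0,-1,-0.085,0,0,0,0,0,-1], grip_force=20)

```text
time_s: 10.52
position: [0.5692, -0.1597, 0.0668]
tcp_rot: [-1.282, -1.079, 1.071]
force: [0.7, 21.9, 8.6]
finger_gap: 0.0161
```

Run:
```python
from h import *
rows([.573,-.141,.0668],Rt())
```

```text
at [ 0.5692 -0.1597  0.0668] F [ 0.7242 21.9271  8.5561] gap 0.0161 t 10.53
delta [ 0.0636  0.0005 -0.0013] [-0.0013  0.0054  0.0048]
```

Call:
step_arm(deltas=[-0.012,0,0,0,0,0,-1,-0.012,0,0,0,0,0,-1])

```text
time_s: 10.78
position: [0.5692, -0.1599, 0.0667]
tcp_rot: [-1.278, -1.082, 1.071]
force: [3.1, 30.9, 8.8]
finger_gap: 0.0161
```

Run:
```python
from h import *
rows([.573,-.141,.0668],Rt())
```

```text
at [ 0.5692 -0.1599  0.0667] F [ 3.1195 30.8679  8.8304] gap 0.0161 t 10.78
delta [ 0.0642  0.0005 -0.0014] [-0.0018  0.0073  0.0068]
```

It's hard against the stop: 31 N and no further travel. I'll ease off part of the push, open and rise.

Call:
step_arm(deltas=[0.018,0,0,0,0,0,-1,0.018,0,0,0,0,0,0.1,0.018,0,0,0,0,0,0.2,0.018,-0.1,0,0,0,0,0.2,0.018,-0.2,0,0,0,0,0.2])

```text
time_s: 11.4
position: [0.5685, -0.1658, 0.1271]
tcp_rot: [-1.292, -1.071, 1.072]
force: [0.3, -0.5, 0.2]
finger_gap: 0.0513
```

Run:
```python
from h import *
rows([.588,-.037,.128],Rt())
for c in ['side','top']:
    d=r.capture(c); cv2.imwrite(f'pics/{c}4.png',cv2.resize(d['img'][80:230,140:340,::-1],None,fx=4,fy=4))
    for q in ['tab','thumb']: print(c,q,[(np.round(x['at'],4),round(x['p'],2)) for x in r.tip_of(c,q)[:2]])
print(W(POSE,[[-.096,-.064,.074]]))
```

```text
at [ 0.5685 -0.1658  0.1271] F [ 0.2612 -0.5471  0.1673] gap 0.0513 t 11.4
delta [ 0.4341 -0.0036  0.0152] [-0.0002  0.0016 -0.0007]
side tab [(array([ 0.5897, -0.0369,  0.0839]), 0.85), (array([ 0.374 , -0.0397,  0.0055]), 0.69)]
side thumb [(array([ 0.5693, -0.1632,  0.0698]), 0.53)]
top tab []
top thumb []
[[ 0.5694 -0.1613  0.074 ]]
```

View pics/side4.png

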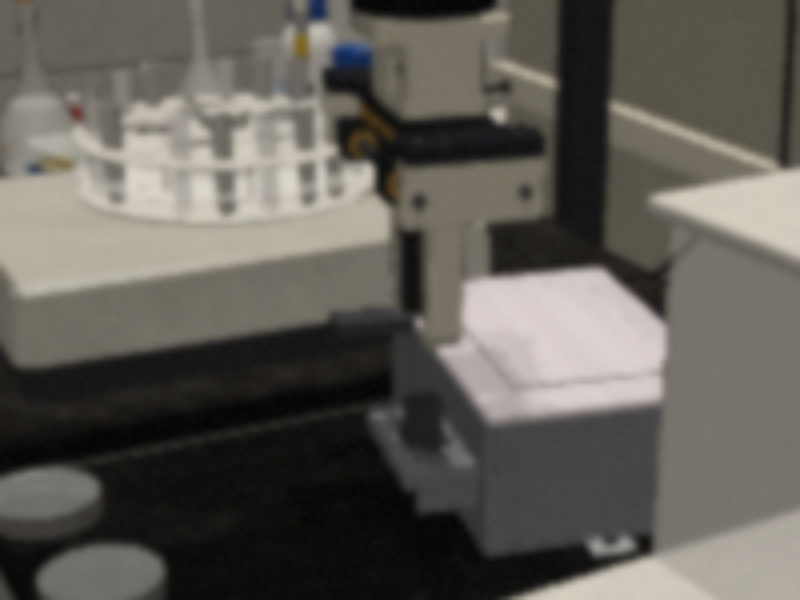

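The thumb piece, at (425,420) in the side view, has moved to the end of its travel: detected at y −0.163 against the −0.161 expected when home. Back to the tab.

Call:
step_arm(deltas=[0.2,-0.02,0.015,0,0,0,0.2,0.4,-0.02,0.015,0,0,0,0.2,0.434,-0.02,0.015,0,0,0,0.2,0.434,0,0.015,0,0,0,0.2])

```text
time_s: 12.2
position: [0.5881, -0.0354, 0.126]
tcp_rot: [-1.29, -1.073, 1.074]
force: [0.5, -0.2, 0.0]
finger_gap: 0.0557
```

Run:
```python
from h import *
rows([.5875,-.0368,.066],Rt())
```

```text
at [ 0.5881 -0.0354  0.126 ] F [ 0.4978 -0.2376  0.0263] gap 0.0557 t 12.2
delta [-0.0049  0.1999  0.0009] [-0.0002  0.0033 -0.0004]
```

Call:
step_arm(deltas=[-0.005,0.1,0,0,0,0,0.2,-0.005,0.198,0,0,0,0,0.2,-0.005,0.198,0,0,0,0,-0.3,-0.005,0.198,0,0,0,0,-0.8,-0.005,0.198,0,0,0,0,-0.8], grip_force=12)

```text
time_s: 12.82
position: [0.5884, -0.0378, 0.0684]
tcp_rot: [-1.292, -1.073, 1.071]
force: [0.1, 0.1, 0.4]
finger_gap: 0.0302
```

Call:
step_arm(deltas=[0,0,0,0,0,0,-0.8,0,0,0,0,0,0,-0.8], grip_force=15)

```text
time_s: 13.08
position: [0.5885, -0.0367, 0.0682]
tcp_rot: [-1.291, -1.074, 1.071]
force: [-0.3, 2.0, 6.8]
finger_gap: 0.024
```

Run:
```python
from h import *
rows([.5875,-.0368,.066],Rt())
# grip-point path relative to tab shut
th=np.radians([0,3,6,10,15,20,25,30,35,40,45,47])
v=np.array([-.178,.004])
for t in th:
    x=v[0]*np.cos(t)+v[1]*np.sin(t); z=-v[0]*np.sin(t)+v[1]*np.cos(t)
    # case x -> tool -z ; z-> tool -y
    print(round(np.degrees(t)), 'tool y',round(-(z-v[1])/.3,3),'tool z',round(-(x-v[0])/.3,3))
```

```text
at [ 0.5885 -0.0367  0.0682] F [-0.2574  2.0351  6.7767] gap 0.024 t 13.07
delta [-0.0008  0.0075  0.0033] [0.001  0.0025 0.0004]
0 tool y -0.0 tool z -0.0
3 tool y -0.031 tool z -0.002
6 tool y -0.062 tool z -0.005
10 tool y -0.103 tool z -0.011
15 tool y -0.153 tool z -0.024
20 tool y -0.202 tool z -0.04
25 tool y -0.25 tool z -0.061
30 tool y -0.295 tool z -0.086
35 tool y -0.338 tool z -0.115
40 tool y -0.378 tool z -0.147
45 tool y -0.416 tool z -0.183
47 tool y -0.43 tool z -0.198
```

Call:
step_arm(deltas=[0,-0.015,0,0,0,0,-0.8,0,-0.031,-0.002,0,0,0,-0.8,0,-0.062,-0.005,0,0,0,-0.8,0,-0.062,-0.005,0,0,0,-0.8], grip_force=20)

```text
time_s: 13.58
position: [0.5896, -0.037, 0.0867]
tcp_rot: [-1.291, -1.073, 1.072]
force: [3.1, 3.2, -3.0]
finger_gap: 0.0237
```

Run:
```python
from h import *
rows([.5885,-.0367,.0682],Rt())
d=r.capture('side')
print([(np.round(x['at'],4),round(x['p'],2)) for x in r.tip_of('side','tab')[:2]])
cv2.imwrite(f'pics/side5.png',cv2.resize(d['img'][80:230,140:340,::-1],None,fx=4,fy=4))
```

```text
at [ 0.5896 -0.037   0.0867] F [ 3.0532  3.1884 -2.9767] gap 0.0237 t 13.57
delta [0.0002 0.0615 0.0039] [0.0004 0.0026 0.0003]
[(array([ 0.5873, -0.0383,  0.1029]), 0.96), (array([ 0.3977, -0.2845,  0.0027]), 0.17)]
```

View pics/side5.png

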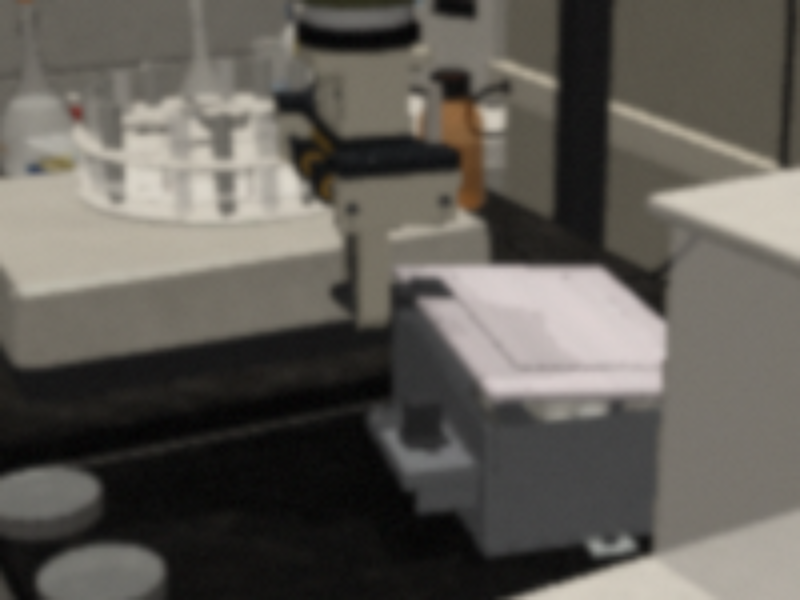

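The cover is free at only 3 N, and a gap shows beneath it at (570,405). I'll continue along the arc.

Call:
step_arm(deltas=[0,-0.041,-0.006,0,0,0,-0.8,0,-0.091,-0.019,0,0,0,-0.8,0,-0.14,-0.035,0,0,0,-0.8,0,-0.188,-0.056,0,0,0,-0.8,0,-0.188,-0.056,0,0,0,-0.8])

```text
time_s: 14.3
position: [0.606, -0.0404, 0.1435]
tcp_rot: [-1.291, -1.073, 1.072]
force: [-0.3, 4.7, -1.8]
finger_gap: 0.0236
```

Run:
```python
from h import *
rows([.5885,-.0367,.0682],Rt())
print(r.observe()['wrist_torque'])
```

```text
at [ 0.606  -0.0404  0.1435] F [-0.2944  4.7332 -1.8046] gap 0.0236 t 14.3
delta [0.0012 0.251  0.0598] [0.0002 0.0024 0.0003]
[ 0.9222  0.1157 -0.1505]
```

Call:
step_arm(deltas=[0.004,-0.045,-0.025,0,0,0,-0.8,0.004,-0.088,-0.054,0,0,0,-0.8,0.004,-0.128,-0.086,0,0,0,-0.8,0.004,-0.166,-0.122,0,0,0,-0.8,0.004,-0.166,-0.122,0,0,0,-0.8])

```text
time_s: 14.92
position: [0.6431, -0.0478, 0.1935]
tcp_rot: [-1.293, -1.072, 1.072]
force: [-4.1, -5.1, 1.5]
finger_gap: 0.0241
```

Call:
step_arm(deltas=[0,0,0,0,0,0,-0.8,0,0,0,0,0,0,-0.8])

```text
time_s: 15.18
position: [0.6426, -0.0477, 0.1929]
tcp_rot: [-1.293, -1.072, 1.072]
force: [-3.5, -3.8, 2.9]
finger_gap: 0.0237
```

Run:
```python
from h import *
rows([.5885,-.0367,.0682],Rt())
s=r.observe(); print(s['wrist_torque'])
T=[]
for c in ['side','top']:
    d=r.capture(c); cv2.imwrite(f'pics/{c}6.png',cv2.resize(d['img'][:,:,::-1],None,fx=1.5,fy=1.5))
    for q in ['tab','thumb','beaker','white_bottle','petri','forceps']:
        try: print(c,q,[(np.round(x['at'],4),round(x['p'],2)) for x in r.tip_of(c,q)[:2]])
        except Exception as e: print(e)
def ang(P):
    x=(np.array(P)-W(POSE,[[.076,0,.08]])[0]); c=np.array([np.cos(POSE[2]),np.sin(POSE[2])]); X=-(x[:2]@c)
    return np.degrees(np.arctan2(x[2],X))-1.3
g=s['position']+[0,0,.019]; print('grasp angle',ang(g))
for c in ['side','top']:
    for x in r.tip_of(c,'tab')[:1]: print(c,ang(x['at']))
```

```text
at [ 0.6426 -0.0477  0.1929] F [-3.5138 -3.7711  2.8553] gap 0.0237 t 15.18
delta [0.0033 0.4156 0.1843] [ 0.0007  0.0018 -0.0009]
[-1.326   0.652  -0.0809]
side tab [(array([ 0.64  , -0.0517,  0.2062]), 0.95)]
side thumb [(array([ 0.5692, -0.1617,  0.0745]), 0.64), (array([ 0.3718, -0.0406,  0.005 ]), 0.55)]
side beaker [(array([ 0.4396, -0.3851,  0.0006]), 0.63)]
side white_bottle [(array([ 0.414 , -0.4677,  0.0021]), 0.7)]
side petri [(array([ 0.3758, -0.0403,  0.007 ]), 0.92)]
side forceps []
top tab [(array([ 0.6415, -0.0474,  0.2116]), 0.66)]
top thumb [(array([ 0.5657, -0.1598,  0.0744]), 0.41)]
top beaker [(array([ 0.4357, -0.3865,  0.002 ]), 0.77), (array([ 0.3725, -0.0394, -0.0019]), 0.36)]
top white_bottle [(array([ 0.4122, -0.4702, -0.0017]), 0.83)]
top petri [(array([ 0.6759, -0.1138, -0.0002]), 0.71), (array([ 0.3733, -0.0397, -0.0008]), 0.68)]
top forceps [(array([ 0.4023, -0.2886,  0.0017]), 0.62)]
grasp angle 46.08119353840966
side 44.39776324969869
top 45.752644040611514
```

View pics/side6.png

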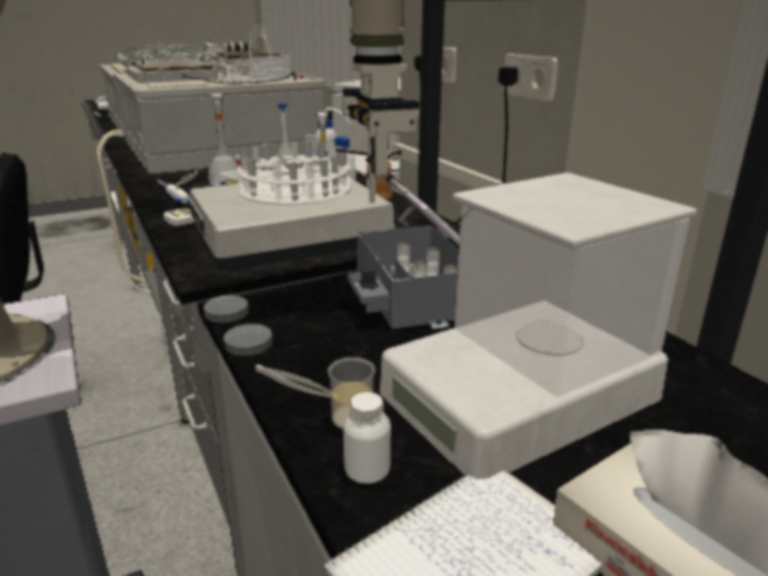

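View pics/top6.png

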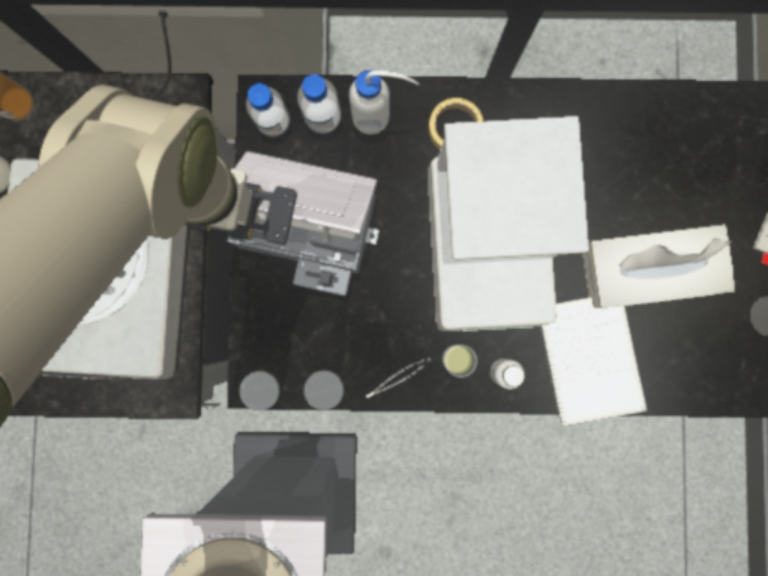

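The cover stands open at about 45° in both views, near (415,210) in the side view and (310,200) in the top view. The bystanders have not moved. One short hold to check it is still, then I'll hand in.

Call:
step_arm(deltas=[0,0,0,0,0,0,-0.8,0,0,0,0,0,0,-0.8,0,0,0,0,0,0,-0.8], grip_force=25)

```text
time_s: 16.35
position: [0.6426, -0.0477, 0.193]
tcp_rot: [-1.293, -1.072, 1.072]
force: [-2.8, -5.0, 1.7]
finger_gap: 0.0242
```

Run:
```python
from h import *
s=r.observe(); print(s['position'],s['force'],s['finger_gap'],np.abs(s['joint_vel']).max(),s['time_s'])
print(r.finish_job())
```

```text
[ 0.6426 -0.0477  0.193 ] [-2.8    -4.9639  1.6969] 0.0241608850453559 0.0020267599069893785 16.35
the job is handed in; nothing more can be done
None
```

The cover was caught, so I released it. It is now raised to about 45°, still held by the gripper, and the job was handed in at 16.35 s.

- **Tug:** the cover stopped after about 10 mm of lift with 25 N on the tab, against about 2 N for a free cover. That is a little more than the 7 mm you gave. I put the difference down to slip or give in the grip, and didn't check it. I then let the cover down and released the tab.
- **Slide:** I pinched the thumb piece and pushed it to the case's right. It moved 19 to 20 mm and met a firm stop at 31 N. A later picture put it at y −0.162, where fully home should be −0.161.
- **Raising:** on the second lift the cover came up freely at about 3 N, and I followed its arc up.

Last checks:
- **Cover angle:** it came out at 46.1° from the gripper position, 44.4° from the side camera and 45.8° from the top camera.
- **Stillness:** the arm was still, with the fingers 24 mm apart on the tab and forces under 6 N.
- **Bystanders:** the beaker, bottle, forceps and one petri dish were detected within about 4 mm of where they started. I checked the second dish only by eye, and it looked unmoved. The top camera also gave a false petri detection on the case, which I ignored.

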